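Index the spice carousel and hold the bracket bolt

ROBOT

A 7-joint arm with a two-finger parallel gripper is mounted at the origin on a cart in front of the work surface, level with it; the furniture and walls round the work are solid. World frame = base frame: x ahead of the robot, y to its left, z up, the work surface at z = 0. Lengths are in m, angles in degrees, forces in N, time in s.
With the tool pointing down it reaches from about 0.4 to 0.9 m from the base axis. Payload 5.6 kg.
Tool frame: the origin (TCP) lies midway between the tips of the shut fingers; the grasp point (between the pads) lies 19 mm behind it; x points along the fingers, y is the direction in which the jaws open and shut, and the axes are right-handed (so a half turn about x gives the same grasp; the last joint's range is limited). The gripper opens to 92 mm and grips with 3 to 60 N. Pads are 20 mm wide; open, the fingers measure 128 mm over their backs; the gripper's body (75 mm by 189 mm) begins 69 mm behind the grasp point.
Start: joints at [71.963, 26.786, -0.665, 91.828, 0.344, 61.387, -3.226], TCP at [0.174, -0.626, 0.215] pointing down, gripper open.
Joint ranges: [-144.91, 144.91], [-17.63, 115.5], [-89.93, 88.59], [15.96, 139.68], [-74.01, 254.01], [8.47, 105.57], [-167.45, 167.45]. Speed limits (degrees/s): [147.25, 147.25, 180, 180, 180, 180, 180].

INTERFACE

Orientations are given as a 3x3 rotation matrix whose columns are the frame's x, y, z axes.
In Python, from plant import status, vision, bot, trace gives the robot as it stands.
- The arm moves only by the tool apply_moves, never from a script. Its argument "series" is a list of rows, each a list of 2 entries, a list of its own where there are three numbers: the shift along the world's x, y, z in cm, then the turn about the world's z in rad. In form: [[[tx, ty, tz], spin], ...]. A call has exactly 10 rows; each row is the pose to reach, as a shift and turn from the pose commanded when the call began; what a row does not reach only later rows make up. A row lasts 1/8 s, in which the tool goes at most 62.5 mm and 10.7 degrees, less where a joint would pass 70% of its speed; a pose out of reach is approached as far as the arm can. A call with a gripper value outside its range is refused whole. "grip" is the gripper command: -1 is shut, 1 is fully open, values between are in proportion, set as the call begins (left out, the last holds). The fingers move at their own pace and stop on an object; "force" is the grip in N (left out, the last holds). Time passes only in rows, so rows that repeat a pose let the fingers close, or fill a call up. It gives the time, the measured TCP pose, the force and the opening at its end, in the units of the state.
- status.get_state(): the state, without advancing time (a new reading comes with each control period).
- vision.get_image(name): name is "scene" or "top" or "wrist"; returns a dict with "color" (480x640x3 uint8, red, green, blue), "intrinsics" (3x3 intrinsics, pixels), "origin" and "rotation" of the camera in the world; the wrist camera has in their place "T_tool_cam" (4x4, takes a point from camera to tool coordinates, whose origin is the TCP and whose axes are the tool frame's). Camera axes: x right, y down, z forward; pixel columns grow to the right and rows downward; lengths in m; the calibration is good to about 2 mm. The wrist camera is an equidistant fisheye: a pixel r from the principal point sees the ray r / f radians off the axis. A picture is of the moment at which its call begins: read the wrist's pose just before it. There is no depth.
- bot.sign_off(): hands the job in, once; it reports no verdict.
Trained networks look in the newest picture that a camera, given by its name, has taken for a name from the list of things; names that differ only in an ending like _2 or _b are one class to them, and where a whole thing is asked for, a point or a joint stands for the part that bears it (a point fixed in the world has none). Each returns a list of dicts, best first, with "p" (0 to 1); they miss things now and then, are a little off and sometimes report something else, mostly with a low value. They report only what shows in the picture. A call takes as long as a camera call. They do not tell look-alikes from the thing itself.
- trace(camera, name): "pixels" (480x640 bool, what is visible of it) and "bbox" ([left, top, right, bottom] in pixels, round what is visible of it).
The state is a dict: "clock": time; "qpos": joint angles; "qvel": joint speeds; "effort": joint torques, N m; "ee_pos": TCP position; "orientation": TCP orientation; "wrist_force": force on the tool from outside, world axes, zero at the start; "wrist_torque": the same for the moment, N m; "width": opening from 0.0 (shut) to 1.0 (fully open).
Only numpy, scipy, OpenCV 4.12 (cv2) and the standard library are available. Lean on these libraries where they do the work, as an engineer would, in place of code of your own. Each camera call takes 0.05 s, during which the arm holds its last target. There are 200 camera calls.

TASK

A bracket is being bolted onto the spice carousel. Turn the round tray (the upright wooden peg is its handle) one click stop counter-clockwise as seen from above, no further, so that the steel bracket comes to rest above the brass pointer at the front. Then let go of the peg, reach down into the narrow gap between the bracket's two plates, grip the flat-sided bolt head hidden there, bring it upright and keep it from turning, so that the spanner on the nut stands level without being touched. The job finishes while the bolt head is still being held; the pots on the tray stay standing and the jars, glass and tin around the carousel are left alone.

Things in the scene. Friction and masses are not known exactly. Their poses are not given: they have to be found in the camera images.
- carousel: spice carousel: fixed wooden foot 210 mm across; above it turns a tray 244 mm across, top 50 mm high. Origin: on the turning axis, on the worktop; z up; -x points along the foot's brass pointer, roughly to the robot. On the tray: a wooden peg, a U-shaped steel bracket (60 degrees clockwise from the peg, seen from above) and two spice pots.
- peg_grip (a point): where to grip the upright round wooden peg of the tray: on its axis, 92 mm above the worktop, 95 mm from the carousel's axis. Peg 14 mm thick, plain from 58 to 106 mm above the worktop. It moves with the tray; at the start it stands over the pointer.
- turret (a joint): angle of the tray, rad, positive counter-clockwise from above; about 0 at the start. Click stops every 1.047 rad: a sprung roller pulls it into the nearest stop once past half way; leaving a stop takes about 5 N at the peg. At 1.047 the bracket stands over the pointer and stays there when let go.
- bolt_head: bolt head in the bracket's gap: flat-sided steel block 14 mm wide (y), 38 high (z), 20 long (x, along the bolt). Origin: its centre, 98 mm above the worktop, 74 mm from the carousel's axis. -x points outward, through the front plate to the nut; y is tangential; z is vertical when the head is upright. A collar of 5 mm radius, 13 mm long, joins it to the front plate.
- gap_mouth (a point): middle of the gap's open top, 28 mm above the bolt head's centre (126 mm above the worktop); moves with the tray. The gap is 46 mm wide (radially) between the bracket's front and back plates, each 64 mm wide and 5 mm thick, and is open above and at both ends; its floor is 54 mm above the worktop. The head sits mid-way.
- bolt (a joint): turning of the bolt with head, nut and spanner about its length, rad: 0 = head upright, spanner level; positive = spanner end lower; range -0.25 to 0.25. The spanner's weight (about 0.07 N m) drags it to 0.25, against a stop, whenever nothing holds the head. Closing two parallel fingers on the flats from above turns the head upright.
- spanner: flat steel spanner, 0.12 kg, fixed on the nut in front of the bracket, 35 mm outward (-x) of the head's centre; it runs 90 mm from the bolt's axis along the head's +y. Origin and axes as bolt_head's; turns with it.
- spice_pot_b: loose spice jar, 43 mm across, 103 mm high, standing on the tray; origin centre of its underside, z up
- spice_pot_c: loose spice jar, 46 mm across, 104 mm high, standing on the tray; origin centre of its underside, z up
- coffee_tin: food tin, 75 mm across, 110 mm high, bystander on the worktop; origin centre of its underside
- dark_jar: glass jar with white lid, 62 mm across, 85 mm high, bystander; origin centre of its underside
- mustard_jar: glass jar with screw lid, 60 mm across, 80 mm high, bystander; origin centre of its underside
- amber_glass_a: tumbler, 79 mm across, 97 mm high, bystander; origin centre of its underside
- salt_shaker: salt shaker, 44 mm across, 90 mm high, bystander; origin centre of its underside
There are look-alikes about, which are no part of the job. Leave any purple look-alike of the spice_pot_c alone.

How it is judged:
By the outcome, as a careful person would: the job done as asked, in the order asked, and still so for the second after the job is handed in, while the arm keeps its last pose, push and grip.
It also fails if it takes over 45 s, if anything falls off the work surface, if the arm or the gripper's body presses on something with over 40 N, if the wrist force passes 120 N, or if a joint passes its speed limit or range.

## Working session

There is one attempt and no reset: what is moved stays moved. The work goes in short steps, Python scripts to look and compute and a tool call to move; the robot and the scene stay as the last step left them, time stands still between calls to the robot, and variables do not carry over. Pictures are saved under pics/ and viewed, about 8 in all and at most 12, crops included, and the job is handed in when it is done.

Besides the shell and the picture viewer there is one more tool, called after "Request:" in YAML: its name, and indented under it one key for each argument. apply_moves: Moves the arm, as the interface text tells. Its arguments: {"type":"object","properties":{"series":{"type":"array"},"grip":{"type":"number"},"force":{"type":"number"}},"required":["series"]}

```bash
ls; mkdir -p pics; python3 - <<'E'
from plant import status, vision, bot, trace
import cv2
s=status.get_state(); print({k:(v if not hasattr(v,'round') else v) for k,v in s.items()})
for c in ["scene","top"]:
    im=vision.get_image(c); cv2.imwrite(f"pics/{c}0.png",im["color"][:,:,::-1])
    print(c,im["intrinsics"],im["origin"],im["rotation"])
    for n in ["carousel","peg_grip","gap_mouth","bolt_head","spanner","spice_pot_b","coffee_tin","dark_jar","mustard_jar","amber_glass_a","salt_shaker"]:
        print(n,[(round(d["p"],2),d["bbox"]) for d in trace(c,n)[:4]])
print(vision.get_image("wrist")["T_tool_cam"])
E
```

```text
pics
{'clock': 0.0, 'qpos': array([71.96356587, 26.83658465, -0.66415573, 91.88083362,  0.34362621,
       61.38602794, -3.22506693]), 'qvel': array([ 0.01277953,  0.04431402,  0.00929041,  0.01572642, -0.00647036,
        0.00406898,  0.05400811]), 'effort': array([ 2.29539919e-04, -5.20573604e+01, -1.26921231e-02, -2.43750554e+01,
       -5.67691389e-02,  1.74190197e-02,  2.01555822e-04]), 'ee_pos': array([ 0.1742693 , -0.6255973 ,  0.21363435]), 'orientation': array([[-5.95970148e-04,  2.68399748e-01, -9.63307438e-01],
       [ 1.66783392e-03, -9.63306003e-01, -2.68400380e-01],
       [-9.99998432e-01, -1.76659544e-03,  1.26455417e-04]]), 'wrist_force': array([-0.41624415, -0.36197848, -0.17435721]), 'wrist_torque': array([ 0.0423701 ,  0.00502562, -0.01168706]), 'width': 0.9973095516289303}
scene [[623.9187818    0.         318.05445435]
 [  0.         623.9187818  246.20185166]
 [  0.           0.           1.        ]] [0.17458745 0.8943238  0.90016522] [[-0.92124203 -0.24085172  0.30545632]
 [-0.3889228   0.58489004 -0.71178838]
 [-0.0072229  -0.7745283  -0.63249802]]
carousel
[... 1431 characters left out ...]
.7, 283.2, 380.0, 304.1]), (0.56, [286.9, 153.7, 306.5, 188.6]), (0.29, [180.3, 238.6, 225.8, 276.8])]
coffee_tin [(0.81, [179.3, 240.5, 226.4, 275.0]), (0.58, [248.9, 197.3, 294.0, 230.8])]
dark_jar [(0.76, [192.1, 185.1, 219.8, 214.9])]
mustard_jar [(0.88, [406.7, 169.1, 437.4, 200.6])]
amber_glass_a [(0.96, [413.3, 249.4, 451.7, 282.6]), (0.41, [249.5, 159.8, 362.3, 252.1])]
salt_shaker [(0.53, [413.8, 214.0, 437.1, 236.0])]
[[ 1.62772363e-04 -2.54723464e-01  9.67013925e-01 -1.68581860e-01]
 [ 9.99999871e-01 -4.24438326e-04 -2.80127033e-04  9.57369704e-04]
 [ 4.81792700e-04  9.67013845e-01  2.54723362e-01 -7.12274011e-02]
 [ 0.00000000e+00  0.00000000e+00  0.00000000e+00  1.00000000e+00]]
```

```bash
python3 - <<'E'
import cv2,numpy as np
a=cv2.imread("pics/top0.png")[130:330,160:470]; b=cv2.imread("pics/scene0.png")[160:410,180:430]
a=cv2.resize(a,None,fx=2.58,fy=2.58,interpolation=cv2.INTER_CUBIC); cv2.imwrite("pics/top0c.png",a)
cv2.imwrite("pics/scene0c.png",cv2.resize(b,None,fx=2.4,fy=2.4,interpolation=cv2.INTER_CUBIC))
E
```

```text
(no output)
```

View pics/top0c.png

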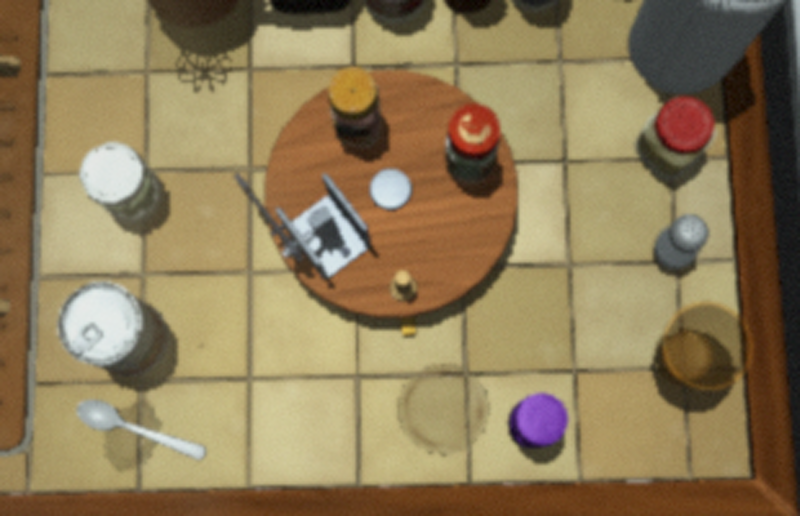

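View pics/scene0c.png

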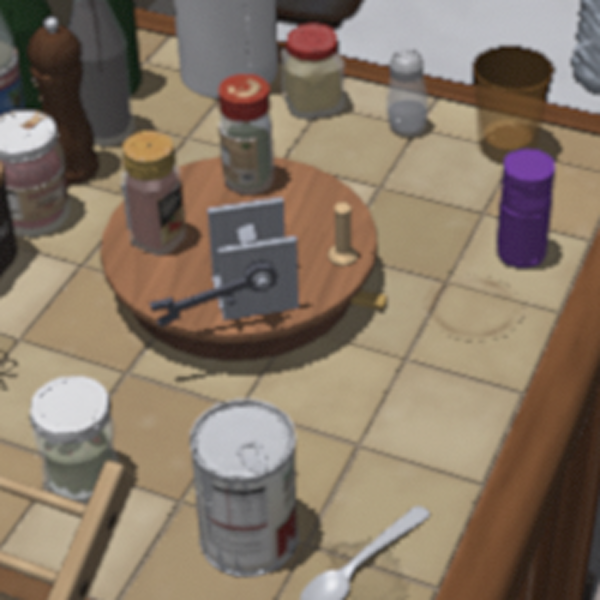

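The top crop shows the peg at about (402,283), the pointer at (408,330), the bracket at the lower left (325,235) with its spanner to the upper left, two pots at the rear, and the purple look-alike at (540,420). Next I'll locate the carousel.

```bash
cat > h.py <<'E'
import numpy as np,cv2
from plant import status,vision,bot,trace
def ray(im,u,v):
    K=im["intrinsics"];d=im["rotation"]@np.linalg.solve(K,[u,v,1.]);return np.array(im["origin"]),d
def atz(im,u,v,z):
    o,d=ray(im,u,v);return o+d*(z-o[2])/d[2]
def proj(im,P):
    p=(np.atleast_2d(P)-im["origin"])@im["rotation"];q=p@im["intrinsics"].T;return q[:,:2]/q[:,2:]
E
python3 - <<'E'
from h import *
from scipy.optimize import least_squares
t=vision.get_image("top"); s=vision.get_image("scene")
c=lambda u,v:(160+(u+.5)/2.58-.5,130+(v+.5)/2.58-.5)
rim=np.array([atz(t,*c(u,v),.05)[:2] for u,v in [(265,190),(517,195),(415,70),(280,250),(505,250),(450,303),(340,300),(300,115)]])
r=least_squares(lambda p:np.hypot(*(rim-p).T)-.122,[.5,0]);print("centre",r.x,r.fun.round(4))
C=r.x
print("cap",atz(t,*c(390,188),.055)); 
peg=atz(t,*c(402,276),.106);ptr=atz(t,*c(408,331),.02);print("peg",peg,"ptr",ptr)
for p in(peg,ptr):d=p[:2]-C;print(np.hypot(*d),np.degrees(np.arctan2(-d[1],-d[0])))
# scene check: peg top at crop (342,207), pointer
cs=lambda u,v:(180+u/2.4,160+v/2.4)
print("scene peg",atz(s,*cs(342,206),.106),"ptr",atz(s,*cs(380,300),.02))
print("cap/purple",atz(t,*c(540,420),.104))
print("tall", atz(t,*c(680,60),.0))
for n,cam in [("spice_pot_b","top"),("coffee_tin","top"),("dark_jar","top"),("amber_glass_a","top")]:
    for d in trace(cam,n)[:3]:
        b=d["bbox"];print(n,round(d["p"],2),atz(t,(b[0]+b[2])/2,b[1]+(b[2]-b[0])/2,.1))
E
```

```text
centre [0.64532689 0.00285454] [ 0.0002 -0.0046 -0.0015 -0.0001 -0.0013 -0.0001 -0.0043 -0.0055]
cap [0.64506787 0.00587903 0.055     ]
peg [ 0.55094295 -0.0045705   0.106     ] ptr [ 0.51308404 -0.00806812  0.02      ]
0.09467554625242262 4.498105625477237
0.13269315624909173 4.721653438892559
scene peg [ 0.55029673 -0.00388829  0.106     ] ptr [0.51137154 0.00490106 0.02      ]
cap/purple [ 0.42177721 -0.12174025  0.104     ]
tall [ 0.7860814 -0.2886338  0.       ]
spice_pot_b 0.85 [ 0.68859299 -0.07352813  0.1       ]
spice_pot_b 0.76 [0.73040231 0.03608827 0.1       ]
spice_pot_b 0.74 [ 0.41665104 -0.1251938   0.1       ]
coffee_tin 0.92 [0.50660496 0.25444124 0.1       ]
dark_jar 0.75 [0.63683481 0.24709032 0.1       ]
amber_glass_a 0.9 [ 0.48156731 -0.26959864  0.1       ]
amber_glass_a 0.44 [0.60241094 0.01746061 0.1       ]
```

Request:
apply_moves:
  series:
    - [[3,5,0],-0.02]
    - [[6,10,0],-0.04]
    - [[9,15,0],-0.06]
    - [[12,20,0],-0.08]
    - [[15,25,0],-0.1]
    - [[18,30,0],-0.12]
    - [[21,35,0],-0.14]
    - [[24,40,0],-0.16]
    - [[27,45,0],-0.185]
    - [[30,50,0],-0.185]
  grip: 0
  force: 25

```text
clock: 2.8
ee_pos: [0.4754, -0.1247, 0.215]
orientation: [[0.001, 0.086, -0.996], [-0.001, -0.996, -0.086], [-1.0, 0.001, -0.001]]
wrist_force: [1.0, 0.3, 1.1]
width: 0.497
```

Request:
apply_moves:
  series:
    - [[2,4,0],0]
    - [[4,8,0],0]
    - [[6,10,0],0]
    - [[7,11.5,0],0]
    - [[7.5,12.2,0],0]
    - [[7.5,12.2,-1],0]
    - [[7.5,12.2,-2],0]
    - [[7.5,12.2,-3],0]
    - [[7.5,12.2,-4],0]
    - [[7.5,12.2,-4],0]

```text
clock: 4.05
ee_pos: [0.5487, -0.0044, 0.1735]
orientation: [[-0.002, 0.086, -0.996], [-0.0, -0.996, -0.086], [-1.0, -0.0, 0.002]]
wrist_force: [0.3, -0.8, -0.0]
width: 0.499
```

```bash
python3 - <<'E'
from h import *
s=status.get_state();print(s["clock"],s["ee_pos"],s["orientation"].round(3),s["width"],s["qpos"].round(1))
w=vision.get_image("wrist");cv2.imwrite("pics/w1.png",w["color"][:,:,::-1]);print(w["intrinsics"])
for n in["peg_grip","bolt_head"]:print(n,[(round(d["p"],2),d["bbox"]) for d in trace("wrist",n)[:3]])
E
```

```text
4.05 [ 0.548735   -0.00442438  0.1735242 ] [[-0.002  0.086 -0.996]
 [-0.    -0.996 -0.086]
 [-1.    -0.     0.002]] 0.49916395397727625 [ 14.   21.7 -21.  107.2   9.5  52.9 -96.5]
[[371.64829954   0.         324.19579057]
 [  0.         371.64829954 241.07003878]
 [  0.           0.           1.        ]]
peg_grip [(0.94, [130.4, 3.1, 469.2, 263.8]), (0.4, [132.5, 90.8, 247.5, 211.7])]
bolt_head [(0.67, [203.3, 148.2, 251.0, 188.2])]
```

View pics/w1.png

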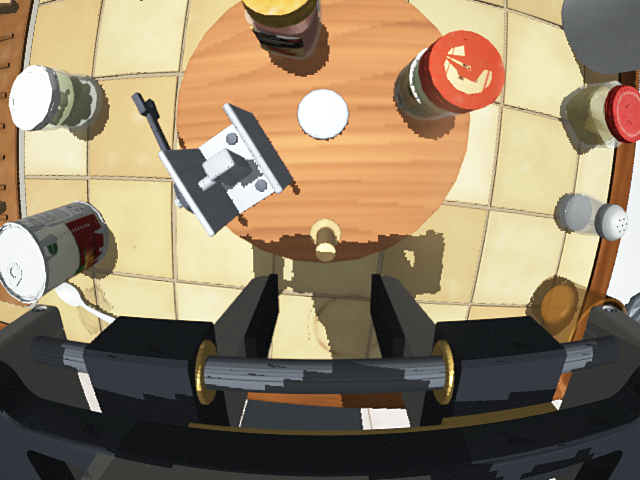

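Request:
apply_moves:
  series:
    - [[0.15,0,-1.5],-0.1]
    - [[0.15,0,-3],-0.2]
    - [[0.15,0,-4.5],-0.3]
    - [[0.15,0,-6],-0.3]
    - [[0.15,0,-7],-0.3]
    - [[0.15,0,-8],-0.3]
    - [[0.15,0,-9],-0.3]
    - [[0.15,0,-9.8],-0.3]
    - [[0.15,0,-9.8],-0.3]
    - [[0.15,0,-9.8],-0.3]

```text
clock: 5.45
ee_pos: [0.5512, -0.0041, 0.0768]
orientation: [[0.0, -0.212, -0.977], [-0.0, -0.977, 0.212], [-1.0, -0.0, -0.0]]
wrist_force: [-1.2, -0.9, 0.7]
width: 0.501
```

Request:
apply_moves:
  series:
    - [[0,0,0],0]
    - [[0,0,0],0]
    - [[0,0,0],0]
    - [[0,0,0],0]
    - [[0,0,0],0]
    - [[0,0,0],0]
    - [[0,0,0],0]
    - [[0,0,0],0]
    - [[0,0,0],0]
    - [[0,0,0],0]
  grip: -1
  force: 25

```text
clock: 6.7
ee_pos: [0.5508, -0.0046, 0.0767]
orientation: [[-0.0, -0.212, -0.977], [-0.001, -0.977, 0.212], [-1.0, 0.001, 0.0]]
wrist_force: [-2.3, -5.1, 5.7]
width: 0.141
```

```bash
python3 - <<'E'
from h import *
s=status.get_state();print(s["clock"],s["ee_pos"],s["width"],s["wrist_force"],s["qpos"].round(1))
C=np.array([.645,.004]);d=s["ee_pos"][:2]-C;print(np.hypot(*d),np.degrees(np.arctan2(-d[1],-d[0])))
p0=C+.095*np.array([-np.cos(np.radians(4.9)),-np.sin(np.radians(4.9))])
for a in np.arange(6,67,6):
    th=np.radians(4.9+a); print(a,((C-.095*np.array([np.cos(th),np.sin(th)])-p0)*100).round(2))
E
```

```text
6.7 [ 0.55078613 -0.00458113  0.07666962] 0.14119091932244973 [-2.30289144 -5.06625453  5.73805078] [   9.2   29.1  -15.4  110.8   11.3   41.5 -115. ]
0.0946038489679761 5.204217681551753
6 [ 0.14 -0.98]
12 [ 0.38 -1.95]
18 [ 0.71 -2.89]
24 [ 1.15 -3.78]
30 [ 1.67 -4.62]
36 [ 2.28 -5.41]
42 [ 2.97 -6.13]
48 [ 3.73 -6.77]
54 [ 4.56 -7.32]
60 [ 5.44 -7.79]
66 [ 6.36 -8.17]
```

Request:
apply_moves:
  series:
    - [[0.01,-0.17,0],0.017]
    - [[0.06,-0.5,0],0.052]
    - [[0.13,-0.9,0],0.096]
    - [[0.23,-1.39,0],0.148]
    - [[0.36,-1.87,0],0.2]
    - [[0.51,-2.35,0],0.253]
    - [[0.68,-2.81,0],0.305]
    - [[0.88,-3.27,0],0.358]
    - [[1.11,-3.71,0],0.41]
    - [[1.32,-4.07,0],0.454]

```text
clock: 7.95
ee_pos: [0.5633, -0.0411, 0.0765]
orientation: [[-0.002, 0.243, -0.97], [0.004, -0.97, -0.243], [-1.0, -0.004, 0.001]]
wrist_force: [-4.5, 3.9, 6.2]
width: 0.147
```

Request:
apply_moves:
  series:
    - [[0.17,-0.27,0],0.035]
    - [[0.55,-0.82,0],0.105]
    - [[0.96,-1.34,0],0.175]
    - [[1.42,-1.83,0],0.244]
    - [[1.9,-2.29,0],0.314]
    - [[2.41,-2.7,0],0.384]
    - [[2.96,-3.08,0],0.454]
    - [[3.53,-3.42,0],0.524]
    - [[3.97,-3.65,0],0.576]
    - [[4.12,-3.72,0],0.593]

```text
clock: 9.2
ee_pos: [0.6061, -0.0801, 0.0766]
orientation: [[0.001, 0.742, -0.671], [0.003, -0.671, -0.742], [-1.0, -0.001, -0.003]]
wrist_force: [-0.8, 2.8, 2.5]
width: 0.145
```

Request:
apply_moves:
  series:
    - [[0,0,0],0]
    - [[0,0,0],0]
    - [[0,0,0],0]
    - [[0,0,0],0]
    - [[0,0,0],0]
    - [[0,0,0],0]
    - [[0,0,0],0]
    - [[0,0,0],0]
    - [[0,0,0],0]
    - [[0,0,0],0]
  grip: -0.2

```text
clock: 10.45
ee_pos: [0.6053, -0.0821, 0.0766]
orientation: [[-0.0, 0.74, -0.672], [-0.0, -0.672, -0.74], [-1.0, 0.0, 0.0]]
wrist_force: [0.6, 0.6, 0.2]
width: 0.4
```

```bash
python3 - <<'E'
from h import *
s=status.get_state();print(s["clock"],s["ee_pos"],s["width"],s["wrist_force"],s["qpos"].round(1))
t=vision.get_image("top");s=vision.get_image("scene")
a=t["color"][120:320,180:440,::-1];b=s["color"][170:370,200:420,::-1]
cv2.imwrite("pics/m2.png",np.hstack([cv2.resize(a,(520,400),interpolation=cv2.INTER_CUBIC),cv2.resize(b,None,fx=2,fy=2,interpolation=cv2.INTER_CUBIC)[:, :280]]))
E
```

```text
10.45 [ 0.60534596 -0.08207393  0.07658186] 0.4003168280584124 [0.55850055 0.56183096 0.24187998] [ 25.8  36.4 -28.7 101.7  22.6  47.8 -55.9]
```

View pics/m2.png

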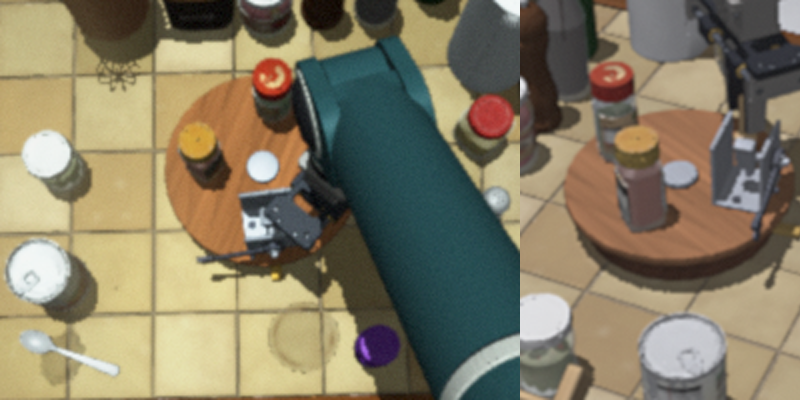

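The bracket is over the pointer at (275,277) and both pots are standing. I'll lift clear and hover near the gap.

Request:
apply_moves:
  series:
    - [[0,0,1.5],0]
    - [[0,0,4],0]
    - [[0,0,7],0]
    - [[0,0,10],-0.1]
    - [[-1,1.5,12],-0.25]
    - [[-2,3,12],-0.4]
    - [[-3,5,12],-0.55]
    - [[-4,7,12],-0.748]
    - [[-4.5,8,12],-0.748]
    - [[-4.5,8,12],-0.748]

```text
clock: 11.8
ee_pos: [0.5605, -0.0014, 0.1973]
orientation: [[0.001, 0.09, -0.996], [-0.0, -0.996, -0.09], [-1.0, 0.0, -0.001]]
wrist_force: [0.4, 0.5, -0.4]
width: 0.398
```

```bash
python3 - <<'E'
from h import *
s=status.get_state();print(s["clock"],s["ee_pos"],s["orientation"].round(3),s["width"],s["qpos"].round(1))
w=vision.get_image("wrist");cv2.imwrite("pics/w2.png",w["color"][:,:,::-1])
for n in["bolt_head","spanner"]:print(n,[(round(d["p"],2),d["bbox"]) for d in trace("wrist",n)[:3]])
E
```

```text
11.8 [ 0.56049766 -0.00137697  0.19732341] [[ 0.001  0.09  -0.996]
 [-0.    -0.996 -0.09 ]
 [-1.     0.    -0.001]] 0.3978765778235295 [ 17.2  21.8 -25.5 104.3  11.1  56.3 -97.7]
bolt_head [(0.95, [312.0, 214.6, 339.5, 247.9])]
spanner [(0.59, [217.4, 260.6, 345.5, 284.6])]
```

View pics/w2.png

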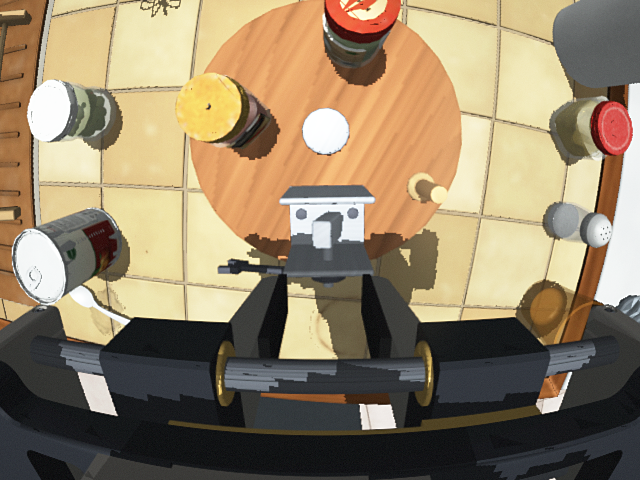

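```bash
cat >> h.py <<'E'
K=np.array([[371.65,324.196],[371.65,241.07]])
def wz(s,T,u,v,z):
    d=(np.array([u,v])-K[:,1])/K[:,0];r=np.hypot(*d);c=np.array([*(d/r*np.sin(r)),np.cos(r)])
    R=s["orientation"];o=s["ee_pos"]+R@T[:3,3];g=R@T[:3,:3]@c;return o+g*(z-o[2])/g[2]
E
python3 - <<'E'
from h import *
s=status.get_state();w=vision.get_image("wrist");T=w["T_tool_cam"]
for n,u,v,z in [("back top L",279,202,.126),("back top R",376,202,.126),("front top L",285,274,.126),("front top R",373,275,.126),("front bot L",291,246,.054),("front bot R",367,246,.054),("back bot",327,187,.05),("cap",326,131,.053),("peg top",438,194,.106)]:
    print(n,(wz(s,T,u,v,z)*1000).round(1))
m=trace("wrist","bolt_head")[0];b=m["bbox"];print(b)
for u,v in [(b[0],b[3]),(b[2],b[3]),((b[0]+b[2])/2,(b[1]+b[3])/2)]: print("head top",(wz(s,T,u,v,.118)*1000).round(1))
cv2.imwrite("pics/w2c.png",cv2.resize(w["color"][170:300,250:410,::-1],None,fx=4,fy=4,interpolation=cv2.INTER_CUBIC))
c=[-.074*np.cos(np.radians(5)),-.074*np.sin(np.radians(5))];print("model head",np.array([.645,.004])+c)
E
```

```text
back top L [593.   28.3 126. ]
back top R [598.4 -34.8 126. ]
front top L [543.6  21.5 126. ]
front top R [548.  -38.8 126. ]
front bot L [543.4  23.5  54. ]
front bot R [549.1 -42.6  54. ]
back bot [596.8  -3.4  50. ]
cap [644.1   1.6  53. ]
peg top [606.1 -82.9 106. ]
[309.3, 215.8, 337.3, 248.9]
head top [560.6   6.3 118. ]
head top [562.3 -13.  118. ]
head top [573.2  -2.4 118. ]
model head [ 0.57128159 -0.00244952]
```

View pics/w2c.png

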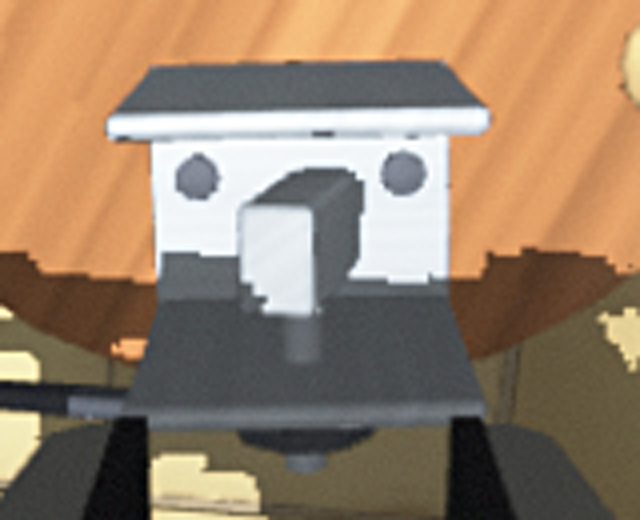

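Request:
apply_moves:
  series:
    - [[0.5,-0.15,0],0]
    - [[1.05,-0.28,0],0]
    - [[1.05,-0.28,-1],0]
    - [[1.05,-0.28,-2],0]
    - [[1.05,-0.28,-3],0]
    - [[1.05,-0.28,-4],0]
    - [[1.05,-0.28,-5],0]
    - [[1.05,-0.28,-5.5],0]
    - [[1.05,-0.28,-5.5],0]
    - [[1.05,-0.28,-5.5],0]
  grip: 0

```text
clock: 13.3
ee_pos: [0.5711, -0.0048, 0.1419]
orientation: [[0.001, 0.086, -0.996], [0.0, -0.996, -0.086], [-1.0, 0.0, -0.001]]
wrist_force: [-0.2, -0.5, 0.2]
width: 0.502
```

```bash
python3 - <<'E'
from h import *
s=status.get_state();print(s["clock"],s["ee_pos"],s["orientation"].round(3),s["width"],s["wrist_force"])
w=vision.get_image("wrist");cv2.imwrite("pics/w3c.png",cv2.resize(w["color"][150:350,200:450,::-1],None,fx=3,fy=3,interpolation=cv2.INTER_CUBIC))
E
```

```text
13.3 [ 0.57114586 -0.00480541  0.141931  ] [[ 0.001  0.086 -0.996]
 [ 0.    -0.996 -0.086]
 [-1.     0.    -0.001]] 0.5015712548744157 [-0.17595333 -0.46015885  0.18441052]
```

View pics/w3c.png

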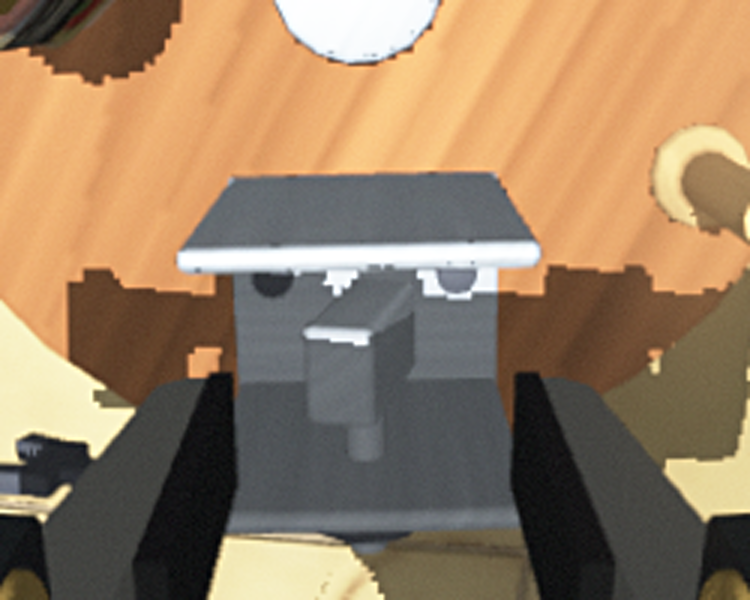

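Request:
apply_moves:
  series:
    - [[0,0.12,-0.7],0]
    - [[0,0.12,-1.5],0]
    - [[0,0.12,-2.3],0]
    - [[0,0.12,-3.1],0]
    - [[0,0.12,-3.9],0]
    - [[0,0.12,-4.7],0]
    - [[0,0.12,-5.5],0]
    - [[0,0.12,-6.2],0]
    - [[0,0.12,-6.2],0]
    - [[0,0.12,-6.2],0]

```text
clock: 14.6
ee_pos: [0.5711, -0.0036, 0.0798]
orientation: [[0.0, 0.086, -0.996], [-0.0, -0.996, -0.086], [-1.0, 0.0, -0.0]]
wrist_force: [0.1, 0.1, -0.5]
width: 0.503
```

Request:
apply_moves:
  series:
    - [[0,0,0],0]
    - [[0,0,0],0]
    - [[0,0,0],0]
    - [[0,0,0],0]
    - [[0,0,0],0]
    - [[0,0,0],0]
    - [[0,0,0],0]
    - [[0,0,0],0]
    - [[0,0,0],0]
    - [[0,0,0],0]
  grip: -1
  force: 40

```text
clock: 15.85
ee_pos: [0.571, -0.0027, 0.0799]
orientation: [[0.0, 0.087, -0.996], [0.001, -0.996, -0.087], [-1.0, -0.001, -0.001]]
wrist_force: [-1.7, 5.5, 3.7]
width: 0.152
```

```bash
python3 - <<'E'
from h import *
s=status.get_state();print(s["clock"],s["ee_pos"],s["orientation"].round(3),s["width"]*92,s["wrist_force"],s["wrist_torque"])
w=vision.get_image("wrist");a=vision.get_image("scene")
A=cv2.resize(w["color"][150:350,190:450,::-1],(520,400),interpolation=cv2.INTER_CUBIC);B=cv2.resize(a["color"][220:320,210:280,::-1],(280,400),interpolation=cv2.INTER_CUBIC)
cv2.imwrite("pics/m4.png",np.hstack([A,B]))
E
```

```text
15.85 [ 0.57100806 -0.00265025  0.07988764] [[ 0.     0.087 -0.996]
 [ 0.001 -0.996 -0.087]
 [-1.    -0.001 -0.001]] 13.967380176877207 [-1.72957732  5.46808904  3.65570283] [1.10262819 0.22607236 0.48244313]
```

View pics/m4.png

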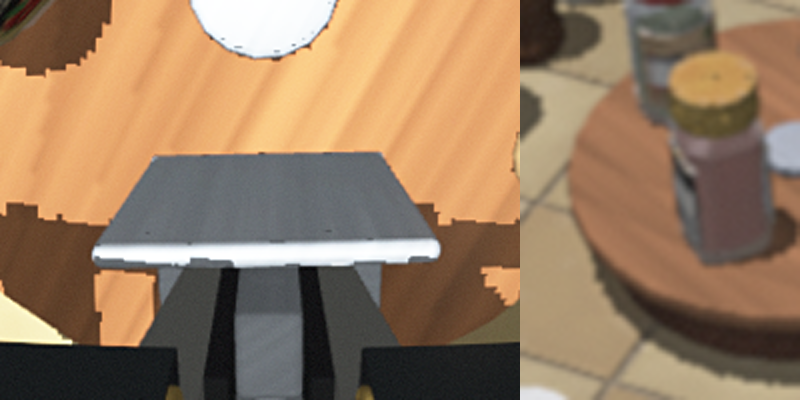

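The opening is 13.97 mm, so the head is gripped and upright. There's a 5.5 N side load, and I'll relieve that by shifting 1 mm.

Request:
apply_moves:
  series:
    - [[0,0.03,0],0]
    - [[0,0.06,0],0]
    - [[0,0.1,0],0]
    - [[0,0.1,0],0]
    - [[0,0.1,0],0]
    - [[0,0.1,0],0]
    - [[0,0.1,0],0]
    - [[0,0.1,0],0]
    - [[0,0.1,0],0]
    - [[0,0.1,0],0]

```text
clock: 17.2
ee_pos: [0.571, -0.0026, 0.0798]
orientation: [[0.0, 0.086, -0.996], [-0.0, -0.996, -0.086], [-1.0, 0.0, -0.0]]
wrist_force: [-1.4, 4.3, 6.5]
width: 0.154
```

```bash
python3 - <<'E'
from h import *
s=status.get_state();print(s["clock"],s["ee_pos"],s["width"]*92,s["wrist_force"],s["wrist_torque"])
w=vision.get_image("wrist");a=vision.get_image("scene");t=vision.get_image("top")
A=cv2.resize(t["color"][140:280,200:400,::-1],(500,350),interpolation=cv2.INTER_CUBIC);B=cv2.resize(a["color"][210:315,270:360,::-1],(300,350),interpolation=cv2.INTER_CUBIC)
cv2.imwrite("pics/m5.png",np.hstack([A,B]))
for n in["spanner"]:
  for c in["scene","top","wrist"]:print(c,[(round(d["p"],2),d["bbox"]) for d in trace(c,n)[:2]])
# spanner tip prediction level vs dropped, carousel yaw 5deg
y=np.radians(5);X=np.array([np.cos(y),np.sin(y),0]);Y=np.array([-np.sin(y),np.cos(y),0]);Z=np.array([0,0,1])
h=np.array([.571,-.003,.098]);
for b in(0,.25):
  P=[h-.035*X+k*(np.cos(b)*Y-np.sin(b)*Z) for k in(0,.09)]
  print(b,"scene",proj(a,P).round(1).tolist(),"top",proj(t,P).round(1).tolist())
E
```

```text
17.2 [ 0.5710099  -0.00260646  0.07984139] 14.15674176881217 [-1.41206109  4.34626262  6.54465964] [0.89917095 0.25542377 0.44562223]
scene [(0.73, [317.6, 244.8, 332.1, 283.5])]
top [(0.52, [276.7, 248.1, 302.4, 251.1])]
wrist []
0 scene [[329.4, 250.0], [315.6, 278.6]] top [[316.3, 243.6], [277.4, 247.8]]
0.25 scene [[329.4, 250.0], [316.1, 286.2]] top [[316.3, 243.6], [279.6, 249.2]]
```

View pics/m5.png

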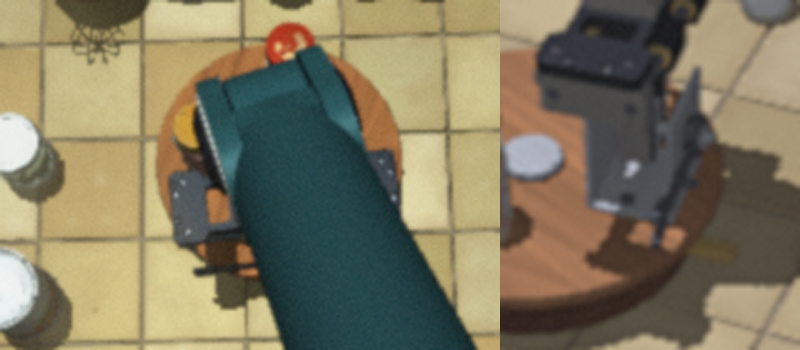

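Request:
apply_moves:
  series:
    - [[0,0.03,0],0]
    - [[0,0.06,-0.02],0]
    - [[0,0.1,-0.04],0]
    - [[0,0.1,-0.04],0]
    - [[0,0.1,-0.04],0]
    - [[0,0.1,-0.04],0]
    - [[0,0.1,-0.04],0]
    - [[0,0.1,-0.04],0]
    - [[0,0.1,-0.04],0]
    - [[0,0.1,-0.04],0]

```text
clock: 18.75
ee_pos: [0.571, -0.0025, 0.0798]
orientation: [[0.0, 0.085, -0.996], [-0.001, -0.996, -0.085], [-1.0, 0.001, -0.0]]
wrist_force: [-3.0, 2.3, 7.6]
width: 0.151
```

```bash
python3 - <<'E'
from h import *
s=status.get_state();print(s["clock"],s["ee_pos"],s["width"]*92,s["wrist_force"],s["wrist_torque"])
w=vision.get_image("wrist");T=w["T_tool_cam"];im=w["color"]
cv2.imwrite("pics/w6.png",cv2.resize(im[120:370,150:490,::-1],None,fx=2.3,fy=2.3,interpolation=cv2.INTER_CUBIC))
E
```

```text
18.75 [ 0.57103744 -0.00247167  0.07984107] 13.882629231236653 [-2.99054587  2.30638562  7.58387405] [0.57790958 0.48967075 0.45468275]
```

View pics/w6.png

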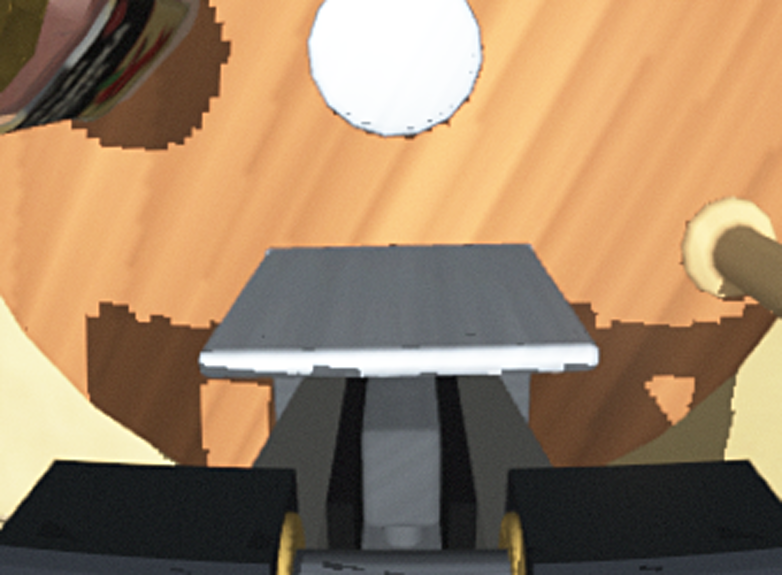

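Request:
apply_moves:
  series:
    - [[0,0.03,0.04],0]
    - [[0,0.06,0.08],0]
    - [[0,0.06,0.1],0]
    - [[0,0.06,0.1],0]
    - [[0,0.06,0.1],0]
    - [[0,0.06,0.1],0]
    - [[0,0.06,0.1],0]
    - [[0,0.06,0.1],0]
    - [[0,0.06,0.1],0]
    - [[0,0.06,0.1],0]

```text
clock: 20.05
ee_pos: [0.5709, -0.0019, 0.0799]
orientation: [[-0.0, 0.085, -0.996], [-0.001, -0.996, -0.085], [-1.0, 0.001, 0.0]]
wrist_force: [2.8, -4.8, -4.3]
width: 0.15
```

```bash
python3 - <<'E'
from h import *
s=status.get_state();print(s["clock"],s["ee_pos"],s["width"]*92,s["wrist_force"],s["wrist_torque"])
a=vision.get_image("scene")
print([(round(d["p"],2),d["bbox"]) for d in trace("scene","spanner")[:2]],[(round(d["p"],2),d["bbox"]) for d in trace("scene","spice_pot_b")[:3]])
if s["width"]*92>13.3 and abs(s["wrist_force"]).max()<12: print(bot.sign_off())
E
```

```text
20.05 [ 0.57090256 -0.0018926   0.07993119] 13.814106351616243 [ 2.84339887 -4.77141116 -4.26533848] [-1.03500865 -0.66105455  0.34131969]
[(0.68, [315.8, 245.2, 331.0, 285.2])] [(0.88, [237.6, 199.1, 262.4, 251.4]), (0.83, [245.6, 235.1, 272.8, 284.7]), (0.77, [386.0, 222.6, 411.0, 269.0])]
the job is handed in; nothing more can be done
None
```

I turned the tray one click stop counter-clockwise by its peg and let go. I then gripped the bolt head in the bracket's gap at 40 N and handed in at about 20 s with the grip still closed.

**What the last checks showed:**
- **Tray:** the bracket stood over the brass pointer in the pictures after the turn. Both pots were still standing, and I saw nothing else moved.
- **Bolt head:** the last opening reading was 13.8 mm, against a 14 mm head. That fits flat pads on an upright head.
- **Spanner:** I only checked this by its outline in the scene camera. The outline ended at row 285. Its lower tip should be near row 279 if level and 286 if dropped, measured at the middle of the spanner, and I put the gap down to the width of its end. It reads roughly level but does not settle it; the opening is the stronger evidence.

**What disagreed:** a small side load stayed on the grip. My last nudge overshot, so it flipped from about +2 N to -5 N in y. The hand ended 1.7 mm to the side of where it stood just before closing, so the tray may be up to about 1.3° off the stop's exact centre, well within the stop.

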